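# Lay the second staggered course of cover tiles on the preheater

## Robot

A 7-joint arm with a two-finger parallel gripper is mounted at the origin on the work surface. World frame = base frame: x ahead of the robot, y to its left, z up, the work surface at z = 0. Lengths are in m, angles in rad, forces in N, time in s.
With the tool pointing down it reaches from about 0.35 to 0.9 m from the base axis. Payload 7.2 kg.
Tool frame: the origin (TCP) lies at the very end of the fingers, on their centre line; the grasp point (between the pads) lies 19 mm behind it; z points along the fingers, x is the direction in which the jaws open and shut, and the axes are right-handed (so a half turn about z gives the same grasp; the last joint's range is limited). The gripper opens to 85 mm and grips with 20 to 120 N. Pads are 22 mm wide; open, the fingers measure 114 mm over their backs; the gripper's body (76 mm by 85 mm) begins 54 mm behind the grasp point. The pads swing forward as they close: fully open they stand 13 mm farther back than shut.
Start: joints at [1.096, 0.411, -0.013, 1.596, 0.006, 1.134, -0.082], TCP at [0.247, -0.574, 0.231] pointing down, gripper open.
Joint ranges: [-2.95, 2.95], [-0.29, 1.99], [-1.47, 1.44], [0.14, 2.54], [-1.03, 4.17], [0.13, 1.85], [-2.86, 2.86]. Speed limits (rad/s): [2.39, 2.39, 3.01, 3.01, 3.14, 3.14, 3.14].

## Interface

Orientations are given as a unit quaternion [w, x, y, z].
In Python, from bench import arm, viewer, order gives the robot as it stands.
- The arm moves only by the tool servo_tool, never from a script. Its argument "series" is a list that holds one entry, the list of rows, each a list of 5 numbers: the finger opening in mm, from 0 to 85.4, then the shift along the world's x, y, z in mm, then the turn about the world's z in degrees. In form: [[[jaw, x, y, z, turn], ...]]. A call has 1 to 5 rows; each row is the pose to reach, as a shift and turn from the pose measured when the call began; what a row does not reach only later rows make up. A row lasts 1/12 s, in which the tool goes at most 41.7 mm and 7.16 degrees, less where a joint would pass 70% of its speed; a pose out of reach is approached as far as the arm can. A call with a gripper value outside its range is refused whole. The fingers move at their own pace and stop on an object; the grip force is fixed at half the most. Time passes only in rows, so rows that repeat a pose let the fingers close. It gives the time, the measured TCP pose, the force and the opening at its end, in the units of the state.
- arm.read_state(): the state, without advancing time (a new reading comes with each control period).
- viewer.grab_frame(name): name is "side" or "top"; returns a dict with "img" (384x512x3 uint8, red, green, blue), "depth" (384x512 float32, m along the optical axis (not along the pixel's ray), 0 where there is no reading), "camera_matrix" (3x3 intrinsics, pixels), "k1" (the pictures are not rectified: a ray, as slopes to the right and down, at radius r is drawn at 1 + k1 r^2 times it, then the intrinsics apply), "R" (3x3) and "t" (3): a world point X has camera coordinates R X + t. Camera axes: x right, y down, z forward; pixel columns grow to the right and rows downward; lengths in m; the calibration is good to about 2 mm. A picture is of the moment at which its call begins.
- order.close_job(): hands the job in, once; it reports no verdict.
The state is a dict: "clock": time; "qpos": joint angles; "qvel": joint speeds; "joint_torque": joint torques, N m; "tool_pos": TCP position; "tool_rot": TCP orientation; "contact_force": force on the tool from outside, world axes, zero at the start; "ft_torque": the same for the moment, N m; "finger_gap": opening from 0.0 (shut) to 1.0 (fully open).
Only numpy, scipy, OpenCV 4.12 (cv2) and the standard library are available. Lean on these libraries where they do the work, as an engineer would, in place of code of your own. Each camera call takes 0.05 s, during which the arm holds its last target. There are 200 camera calls.

## Task

The bench preheater's bed is being covered with ceramic tiles in staggered courses, and the first course of three is already in place. Lay the two loose full-length tiles flat as the second course on the bare grid beside it, parallel to it with the same narrow gap, each centred on one of the two joints of the first course so that the courses are offset by half a length. Leave the loose half-length tile where it is.

Things in the scene. Friction and masses are not known exactly. Their poses are not given: they have to be found in the camera images.
- tile_a_grip (a point): One of two alike loose full-length tiles: white ceramic slab 60 (x) x 96 (y, length) x 14 mm, 0.2 kg, lying on the bench, with an aluminium bridge handle across its middle. The handle bar, 46 (x) x 14 (y) x 18 mm high, is 16 to 34 mm above the slab's top (48 mm high overall). The point is the bar's middle, 39 mm above the underside, over the slab's centre. Grip the bar across its 14 mm.
- tile_b_grip (a point): The other of two alike loose full-length tiles: white ceramic slab 60 (x) x 96 (y, length) x 14 mm, 0.2 kg, lying on the bench, with an aluminium bridge handle across its middle. The handle bar, 46 (x) x 14 (y) x 18 mm high, is 16 to 34 mm above the slab's top (48 mm high overall). The point is the bar's middle, 39 mm above the underside, over the slab's centre. Grip the bar across its 14 mm.
- half_tile_grip (a point): A loose half-length tile of the same make, to be left alone: slab 60 (x) x 44 (y) x 14 mm with the same handle. The point is the middle of its handle bar, 39 mm above its underside.
- bed: Blue preheater, fixed, cold. Origin at bench level under the middle of its flat dark bed (170 x 345 mm, 50 mm high). x: across the courses, away from the low control strip; y: along them. First course: 3 fastened full tiles with handles, centres x +34, y -104, 0, +104 mm, 8 mm joints. Second course: tile centres x -34, y -52 and +52 mm, lengths along y, either tile in either place; handle point then at z 89 mm
Things that resemble listed ones, but are neither listed nor needed, are in the scene too. What is shaped like the part that bears tile_b_grip but black, green or yellow is not meant.

How it is judged:
On the way:
1. one of the full-length tiles is laid in one of the two places of the second course (((x of tile_a_grip in the frame of bed between -0.047 and -0.021 m and y of tile_a_grip in the frame of bed between 0.038 and 0.066 m and z of tile_a_grip in the frame of bed between 0.083 and 0.095 m and angle between the y axis of tile_a_grip and the y axis of bed, either way round below 0.18 rad and angle between tile_a_grip's own z axis and vertical below 0.12 rad) or (x of tile_a_grip in the frame of bed between -0.047 and -0.021 m and y of tile_a_grip in the frame of bed between -0.066 and -0.038 m and z of tile_a_grip in the frame of bed between 0.083 and 0.095 m and angle between the y axis of tile_a_grip and the y axis of bed, either way round below 0.18 rad and angle between tile_a_grip's own z axis and vertical below 0.12 rad) or (x of tile_b_grip in the frame of bed between -0.047 and -0.021 m and y of tile_b_grip in the frame of bed between 0.038 and 0.066 m and z of tile_b_grip in the frame of bed between 0.083 and 0.095 m and angle between the y axis of tile_b_grip and the y axis of bed, either way round below 0.18 rad and angle between tile_b_grip's own z axis and vertical below 0.12 rad) or (x of tile_b_grip in the frame of bed between -0.047 and -0.021 m and y of tile_b_grip in the frame of bed between -0.066 and -0.038 m and z of tile_b_grip in the frame of bed between 0.083 and 0.095 m and angle between the y axis of tile_b_grip and the y axis of bed, either way round below 0.18 rad and angle between tile_b_grip's own z axis and vertical below 0.12 rad))), for 0.2 s.
At the end, for the whole second after the job is handed in: Both full tiles lie flat on the bed (height within 6 mm, tilt under 7 degrees), one at each first-course joint: within 14 mm along and 13 mm across the course of the staggered place, parallel within 10 degrees; the half-length tile is within 30 mm of its start ((((x of tile_a_grip in the frame of bed between -0.047 and -0.021 m and y of tile_a_grip in the frame of bed between 0.038 and 0.066 m and z of tile_a_grip in the frame of bed between 0.083 and 0.095 m and angle between the y axis of tile_a_grip and the y axis of bed, either way round below 0.18 rad and angle between tile_a_grip's own z axis and vertical below 0.12 rad) and (x of tile_b_grip in the frame of bed between -0.047 and -0.021 m and y of tile_b_grip in the frame of bed between -0.066 and -0.038 m and z of tile_b_grip in the frame of bed between 0.083 and 0.095 m and angle between the y axis of tile_b_grip and the y axis of bed, either way round below 0.18 rad and angle between tile_b_grip's own z axis and vertical below 0.12 rad)) or ((x of tile_a_grip in the frame of bed between -0.047 and -0.021 m and y of tile_a_grip in the frame of bed between -0.066 and -0.038 m and z of tile_a_grip in the frame of bed between 0.083 and 0.095 m and angle between the y axis of tile_a_grip and the y axis of bed, either way round below 0.18 rad and angle between tile_a_grip's own z axis and vertical below 0.12 rad) and (x of tile_b_grip in the frame of bed between -0.047 and -0.021 m and y of tile_b_grip in the frame of bed between 0.038 and 0.066 m and z of tile_b_grip in the frame of bed between 0.083 and 0.095 m and angle between the y axis of tile_b_grip and the y axis of bed, either way round below 0.18 rad and angle between tile_b_grip's own z axis and vertical below 0.12 rad))) and distance of half_tile_grip from where it was at the start of the episode below 0.03 m); the robot touches nothing.
It fails at once if the half-length tile is moved by more than 30 mm (distance of half_tile_grip from where it was at the start of the episode above 0.03 m).
It also fails if it takes over 59 s, if anything falls off the work surface, if the arm or the gripper's body presses on something with over 40 N, if the wrist force passes 120 N, or if a joint passes its speed limit or range.

## Working session

There is one attempt and no reset: what is moved stays moved. The work goes in short steps, Python scripts to look and compute and a tool call to move; the robot and the scene stay as the last step left them, time stands still between calls to the robot, and variables do not carry over. Pictures are saved under pics/ and viewed, about 8 in all and at most 12, crops included, and the job is handed in when it is done.

Besides the shell and the picture viewer there is one more tool, called after "Request:" as name(argument=value, ...), one argument or row to a line, values as JSON. servo_tool: Moves the arm, as the interface text tells. Its arguments: {"type":"object","properties":{"series":{"type":"array"}},"required":["series"]}

```bash
mkdir -p pics; cat > h.py <<'E'
import numpy as np, cv2
from bench import arm, viewer, order
def grab(n):
    f=viewer.grab_frame(n); np.savez('%s.npz'%n,**f); return f
def pts(f):
    "world xyz per pixel from depth"
    K=np.array(f['camera_matrix']);h,w=f['depth'].shape
    D=np.array([float(f['k1']),0,0,0,0])
    u,v=np.meshgrid(np.arange(w),np.arange(h))
    s=cv2.undistortPoints(np.stack([u,v],-1).reshape(-1,1,2).astype(np.float64),K,D).reshape(h,w,2)
    c=np.dstack([s,np.ones((h,w))])*f['depth'][...,None]
    return (c-np.array(f['t']))@np.array(f['R'])
def save(f,n): cv2.imwrite('pics/'+n,cv2.cvtColor(np.array(f['img']),cv2.COLOR_RGB2BGR))
E
python3 - <<'E'
from h import *
for n in('top','side'):
    f=grab(n); save(f,n+'1.png'); print(n,f['k1'],-np.array(f['R']).T@f['t'],(f['depth']==0).mean())
print(arm.read_state())
E
```

```text
top -0.15865229393750535 [0.3972729  0.146352   1.02698654] 0.003911336263020833
side -0.161298529804516 [0.12999342 0.59794516 0.63778259] 0.00408935546875
{'clock': 0.1, 'qpos': array([ 1.09578893,  0.4118197 , -0.01270933,  1.59694479,  0.00559576,
        1.13427131, -0.08218333]), 'qvel': array([ 0.00019443, -0.00248698,  0.00209683, -0.00227693, -0.00010188,
       -0.00118284, -0.00087084]), 'joint_torque': array([ 3.31417177e-03, -6.01831985e+01,  6.85355924e-01, -3.00091267e+01,
        1.42395569e-02,  6.43264051e-03, -2.29935529e-05]), 'tool_pos': array([ 0.24709641, -0.57361438,  0.23054366]), 'tool_rot': array([-3.45796439e-04,  8.35377808e-01, -5.49675743e-01, -6.12990595e-04]), 'contact_force': array([ 0.64004147,  0.06717006, -0.25312969]), 'ft_torque': array([ 0.02224148, -0.01685425,  0.0191849 ]), 'finger_gap': 1.002015762992581}
```

View pics/top1.png

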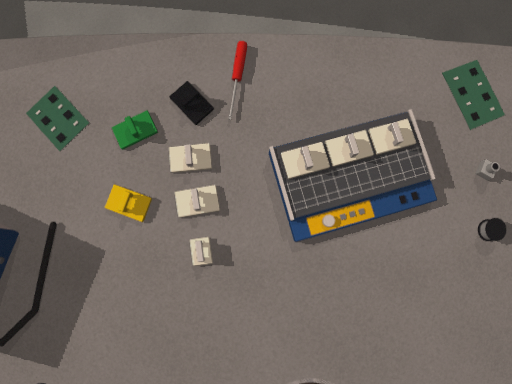

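View pics/side1.png

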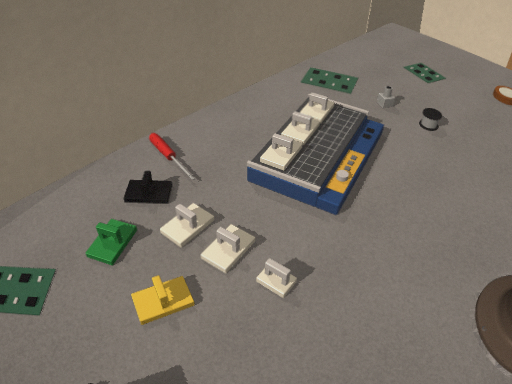

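The top view shows the loose full tiles at about (190,158) and (197,201), and the half tile at (201,251). The fixed course is at (305,158), (349,148) and (392,137), with the bare grid below it in the image. Next I'll measure.

```bash
cat > m.py <<'E'
from h import *
def tiles(f,boxes,zslab,zbar):
    P=pts(f); hsv=cv2.cvtColor(np.array(f['img']),cv2.COLOR_RGB2HSV)
    out=[]
    for (u,v,r) in boxes:
        m=np.zeros(P.shape[:2],bool); m[v-r:v+r,u-r:u+r]=1
        res=[]
        for z0,z1 in((zslab-.006,zslab+.006),(zbar-.007,zbar+.007)):
            k=m&(P[...,2]>z0)&(P[...,2]<z1)&(hsv[...,2]>100)
            k=cv2.connectedComponentsWithStats(k.astype(np.uint8))
            if k[0]<2: continue
            if z0<zbar-.01: k=k[1]>0
            else: k=k[1]==1+np.argmax(k[2][1:,4])
            q=P[k]; (c,s,a)=cv2.minAreaRect((q[:,:2]*1000).astype(np.float32))
            if s[0]<s[1]: s=s[::-1]; a+=90
            res.append((len(q),np.round(c,1).tolist(),np.round(s,1).tolist(),round((a+90)%180-90,1),round(float(np.median(q[:,2]))*1000,1)))
        out.append(res)
    return out
E
python3 - <<'E'
from m import *
f=dict(np.load('top.npz'))
for r in tiles(f,[(190,158,23),(197,201,22),(201,251,20)],.014,.048): print(*r,sep='\n  ')
print('bed')
for r in tiles(f,[(305,160,24),(349,148,22),(392,137,22)],.064,.098): print(*r,sep='\n  ')
P=pts(f); hsv=cv2.cvtColor(f['img'],cv2.COLOR_RGB2HSV)
for (u,v) in [(300,190),(340,185),(380,175),(420,165),(329,220),(289,183),(424,145),(350,240)]: print((u,v),np.round(P[v,u]*1000),hsv[v,u])
f=dict(np.load('side.npz'))
for r in tiles(f,[(187,223,30),(229,247,30),(277,278,25)],.014,.048): print(*r,sep='\n  ')
print('bed')
for r in tiles(f,[(280,150,22),(301,127,20),(318,105,18)],.064,.098): print(*r,sep='\n  ')
E
```

```text
(893, [619.1, 284.8], [96.7, 60.2], -84.0, 14.5)
  (129, [619.7, 284.8], [45.8, 14.3], 6.9, 48.1)
(945, [517.5, 265.2], [96.5, 60.3], -79.4, 14.3)
  (133, [517.7, 264.9], [45.4, 14.0], 10.0, 48.0)
(369, [404.9, 253.4], [60.5, 44.7], 8.6, 14.4)
  (142, [405.0, 253.0], [46.2, 14.2], 9.6, 48.3)
bed
(1005, [608.8, 16.5], [110.7, 61.2], -73.9, 64.3)
  (145, [606.4, 22.9], [45.8, 14.6], 17.1, 98.1)
(929, [636.0, -74.8], [120.6, 61.0], -73.7, 64.5)
  (150, [636.6, -76.5], [46.3, 14.9], 17.0, 98.0)
(884, [665.6, -174.8], [126.2, 61.9], -74.3, 64.3)
  (148, [665.0, -175.6], [46.4, 14.9], 11.6, 98.1)
(300, 190) [541.  33.  50.] [ 8 14 73]
(340, 185) [553. -57.  49.] [173  15  70]
(380, 175) [ 577. -148.   49.] [  9  23 113]
(420, 165) [ 602. -243.   50.] [ 8 15 69]
(329, 220) [475. -31.  46.] [ 11  38 193]
(289, 183) [556.  57.  51.] [ 13  21 110]
(424, 145) [ 662. -276.    1.] [ 13  36 129]
(350, 240) [433. -88.   1.] [ 14  34 126]
(991, [587.8, 277.8], [126.1, 95.6], 7.6, 12.1)
  (142, [620.5, 282.7], [46.3, 15.4], 4.6, 46.1)
(1118, [522.0, 263.3], [152.2, 106.6], -40.1, 12.3)
  (175, [518.4, 262.8], [44.9, 15.1], 12.1, 46.0)
(493, [404.6, 250.5], [61.0, 44.6], 9.0, 12.9)
  (202, [404.6, 251.2], [45.3, 14.9], 8.2, 46.5)
bed
(778, [614.2, -1.4], [147.7, 60.8], -73.8, 62.7)
  (111, [607.4, 21.0], [45.5, 16.4], 18.1, 96.0)
(715, [638.7, -85.4], [199.4, 60.3], -73.5, 62.9)
  (102, [636.9, -78.8], [45.9, 16.3], 18.8, 96.6)
(381, [660.5, -159.8], [137.7, 59.9], -73.5, 62.5)
  (89, [666.3, -177.2], [45.7, 15.9], 18.5, 96.1)
```

Request:
servo_tool(
  series=[
    [[40,10,32,-2,-2],[40,22,70,-5,-5],[40,34,108,-10,-8],[40,46,146,-15,-11],[40,58,184,-20,-13]],
  ],
)

```text
clock: 0.52
tool_pos: [0.305, -0.3877, 0.21]
tool_rot: [-0.0, 0.767, -0.642, -0.001]
contact_force: [1.9, 1.0, 1.0]
finger_gap: 0.466
```

Request:
servo_tool(
  series=[
    [[40,12,38,0,0],[40,24,76,0,0],[40,36,114,0,0],[40,48,152,0,0],[40,60,190,0,0]],
  ],
)

```text
clock: 0.93
tool_pos: [0.365, -0.1957, 0.21]
tool_rot: [-0.0, 0.767, -0.642, -0.001]
contact_force: [0.5, 0.0, -0.6]
finger_gap: 0.47
```

Request:
servo_tool(
  series=[
    [[40,12,38,0,0],[40,24,76,0,0],[40,36,114,0,0],[40,48,152,0,0],[40,60,190,0,0]],
  ],
)

```text
clock: 1.35
tool_pos: [0.4249, -0.0038, 0.2101]
tool_rot: [-0.0, 0.767, -0.642, -0.001]
contact_force: [1.2, -0.1, -0.3]
finger_gap: 0.468
```

Request:
servo_tool(
  series=[
    [[40,12,38,0,0],[40,24,76,0,0],[40,36,114,0,0],[40,48,152,0,0],[40,60,180,0,0]],
  ],
)

```text
clock: 1.77
tool_pos: [0.4847, 0.1797, 0.2099]
tool_rot: [-0.001, 0.767, -0.641, -0.001]
contact_force: [0.2, -0.9, 0.7]
finger_gap: 0.469
```

Request:
servo_tool(
  series=[
    [[40,12,30,-10,0],[40,24,60,-30,0],[40,33,84,-60,0],[40,33,84.5,-95,0],[40,33,84.5,-120,0]],
  ],
)

```text
clock: 2.18
tool_pos: [0.5164, 0.2659, 0.0869]
tool_rot: [0.0, 0.768, -0.64, -0.002]
contact_force: [-1.0, -1.1, -0.9]
finger_gap: 0.468
```

```bash
python3 - <<'E'
from h import *
f=grab('side'); save(f,'side2.png'); im=cv2.imread('pics/side2.png')[120:340,100:360]
cv2.imwrite('pics/c2.png',cv2.resize(im,None,fx=2.3,fy=2.3)); print(arm.read_state()['tool_pos'])
E
```

```text
[0.5141732  0.26314773 0.08250498]
```

View pics/c2.png

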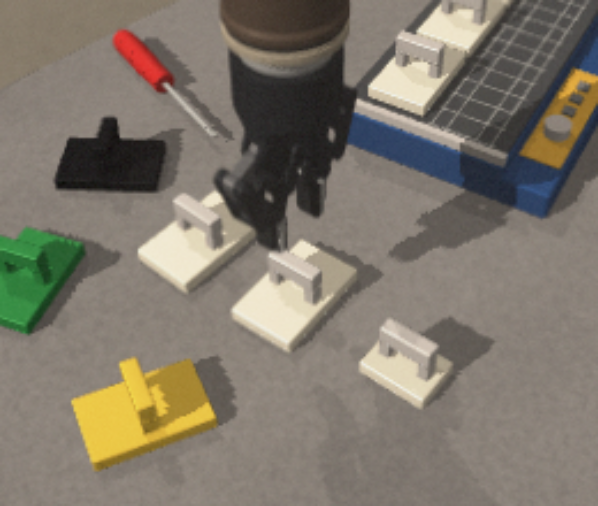

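The gripper hovers over the middle tile's handle, around (285,240) in the crop, and the half tile at (405,360) is well clear. I'll go down and grip.

Request:
servo_tool(
  series=[
    [[40,2.5,1,-15,0],[40,3,1,-30,0],[40,3,1,-45,0],[40,3,1,-60,0],[40,3,1,-60,0]],
  ],
)

```text
clock: 2.65
tool_pos: [0.5159, 0.2629, 0.0205]
tool_rot: [0.005, 0.768, -0.641, -0.004]
contact_force: [-0.6, 0.4, 0.0]
finger_gap: 0.463
```

Request:
servo_tool(
  series=[
    [[25,1,0,1,0],[10,1,0,1,0],[0,1,0,1,0],[0,1,0,1,0],[0,1,0,1,0]],
  ],
)

```text
clock: 3.07
tool_pos: [0.5176, 0.263, 0.0228]
tool_rot: [0.005, 0.768, -0.641, -0.003]
contact_force: [-1.4, -1.9, 7.4]
finger_gap: 0.15
```

Request:
servo_tool(
  series=[
    [[0,0,0,0,0],[0,0,0,0,0],[0,0,0,10,0],[0,0,0,25,0],[0,0,0,40,0]],
  ],
)

```text
clock: 3.48
tool_pos: [0.517, 0.2628, 0.0632]
tool_rot: [0.005, 0.768, -0.641, -0.004]
contact_force: [-0.7, -0.1, -2.3]
finger_gap: 0.152
```

Request:
servo_tool(
  series=[
    [[0,0,0,20,0],[0,0,0,45,0],[0,0,-10,70,1],[0,3,-30,87,2],[0,8,-60,92,3]],
  ],
)

```text
clock: 3.9
tool_pos: [0.5252, 0.2064, 0.1591]
tool_rot: [0.003, 0.786, -0.618, -0.003]
contact_force: [1.5, -0.4, -2.4]
finger_gap: 0.15
```

Request:
servo_tool(
  series=[
    [[0,5,-34,0,1],[0,10,-68,0,2],[0,16,-102,0,3],[0,22,-136,0,3],[0,28,-170,0,3]],
  ],
)

```text
clock: 4.32
tool_pos: [0.553, 0.0348, 0.1598]
tool_rot: [0.003, 0.802, -0.597, -0.003]
contact_force: [0.1, 0.8, -2.0]
finger_gap: 0.151
```

Request:
servo_tool(
  series=[
    [[0,6,-34,0,0],[0,12,-68,0,0],[0,18,-102,0,0],[0,24,-135,0,0],[0,29,-160,0,0]],
  ],
)

```text
clock: 4.73
tool_pos: [0.5817, -0.1288, 0.1602]
tool_rot: [0.003, 0.801, -0.598, -0.003]
contact_force: [0.8, 0.3, -2.3]
finger_gap: 0.151
```

Request:
servo_tool(
  series=[
    [[0,3,-10,0,0],[0,4,-17.5,-10,0],[0,4,-17.5,-25,0],[0,4,-17.5,-40,0],[0,4,-17.5,-50,0]],
  ],
)

```text
clock: 5.15
tool_pos: [0.5848, -0.1442, 0.1083]
tool_rot: [0.003, 0.802, -0.597, -0.004]
contact_force: [-0.9, 0.2, -2.4]
finger_gap: 0.149
```

```bash
python3 - <<'E'
from h import *
print(arm.read_state()['tool_pos'])
f=grab('side'); save(f,'side3.png'); im=cv2.imread('pics/side3.png')[60:230,220:420]
cv2.imwrite('pics/c3.png',cv2.resize(im,None,fx=3,fy=3)); print(arm.read_state()['tool_pos'])
E
```

```text
[ 0.58475567 -0.14420866  0.10833407]
[ 0.58387425 -0.14406075  0.10671572]
```

View pics/c3.png

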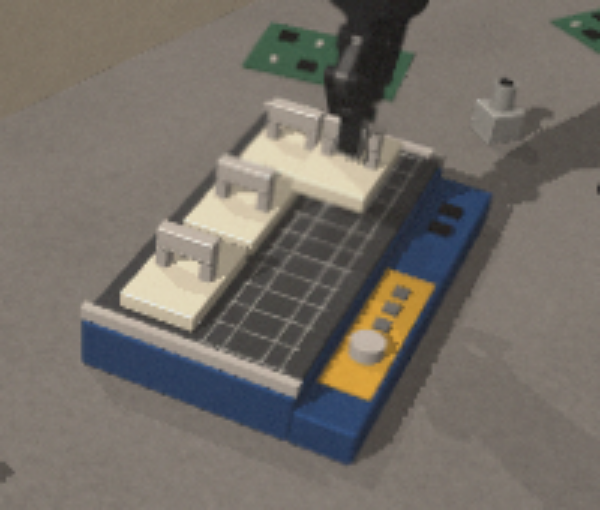

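The carried tile is level above the far place, around (340,175) in the crop, and parallel to the first course. I'll lower it.

Request:
servo_tool(
  series=[
    [[0,1.5,-2.4,-8,0],[0,1.5,-2.4,-16,0],[0,1.5,-2.4,-24,0],[0,1.5,-2.4,-31,0],[0,1.5,-2.4,-32,0]],
  ],
)

```text
clock: 5.62
tool_pos: [0.5847, -0.1463, 0.0733]
tool_rot: [0.004, 0.802, -0.597, -0.006]
contact_force: [-0.5, 0.3, -2.5]
finger_gap: 0.149
```

Request:
servo_tool(
  series=[
    [[0,0,0,-1,0],[0,0,0,-2,0],[0,0,0,-2,0]],
  ],
)

```text
clock: 5.87
tool_pos: [0.5849, -0.1462, 0.0728]
tool_rot: [0.004, 0.802, -0.597, -0.006]
contact_force: [-3.8, 1.3, 7.8]
finger_gap: 0.149
```

Request:
servo_tool(
  series=[
    [[20,0,0,0.5,0],[40,0,0,0.5,0],[40,0,0,1,0],[40,0,0,1,0]],
  ],
)

```text
clock: 6.2
tool_pos: [0.5852, -0.1463, 0.0741]
tool_rot: [0.004, 0.802, -0.597, -0.005]
contact_force: [-0.3, 0.8, 0.3]
finger_gap: 0.47
```

Request:
servo_tool(
  series=[
    [[40,0,0,12,0],[40,0,0,35,0],[40,0,0,60,0],[40,0,0,85,0],[40,0,15,100,0]],
  ],
)

```text
clock: 6.62
tool_pos: [0.586, -0.1346, 0.1776]
tool_rot: [0.004, 0.801, -0.599, -0.003]
contact_force: [1.1, -0.5, -0.1]
finger_gap: 0.47
```

Request:
servo_tool(
  series=[
    [[40,3,38,0,-2],[40,6,76,0,-4],[40,9,114,0,-6],[40,12,152,0,-8],[40,15,190,0,-10]],
  ],
)

```text
clock: 7.03
tool_pos: [0.6011, 0.0571, 0.1787]
tool_rot: [0.003, 0.745, -0.667, -0.003]
contact_force: [1.5, -0.6, 0.3]
finger_gap: 0.47
```

```bash
python3 - <<'E'
from m import *
f=grab('side'); save(f,'side4.png'); print(arm.read_state()['tool_pos'])
im=cv2.imread('pics/side4.png')
cv2.imwrite('pics/c4.png',cv2.resize(im[60:330,120:420],None,fx=2,fy=2))
for r in tiles(f,[(335,115,14),(187,223,30),(277,278,25)],.064,.098)[:1]: print(*r,sep='\n  ')
for r in tiles(f,[(187,223,30),(277,278,25)],.014,.048): print(*r,sep='\n  ')
E
```

```text
[0.60074228 0.06811101 0.17920693]
(297, [612.9, -181.4], [130.4, 68.1], -51.4, 62.8)
  (78, [586.3, -144.6], [47.7, 18.4], 25.8, 96.3)
(892, [619.3, 282.4], [95.4, 61.9], -82.5, 12.2)
  (147, [620.0, 282.6], [45.9, 16.3], 4.8, 46.0)
(502, [404.3, 251.1], [61.2, 44.2], 10.4, 12.9)
  (205, [404.8, 250.4], [45.3, 14.5], 8.7, 46.6)
```

View pics/c4.png

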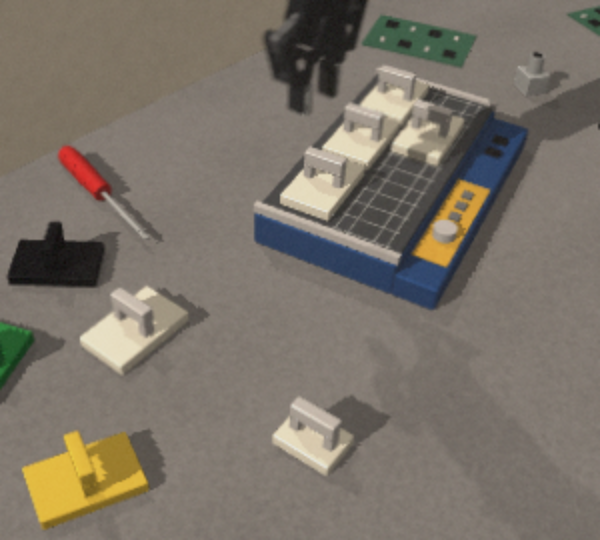

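The first tile is down at about (430,130) in the crop, flat and staggered, and its measured bar centre of (586,-145) mm matches the target. The half tile hasn't moved. On to the other full tile at (135,330).

Request:
servo_tool(
  series=[
    [[40,3,36,0,0],[40,6,72,0,0],[40,9,108,0,0],[40,12,144,0,0],[40,15,180,0,0]],
  ],
)

```text
clock: 7.5
tool_pos: [0.6158, 0.2498, 0.1802]
tool_rot: [0.0, 0.748, -0.664, -0.005]
contact_force: [0.6, 0.3, 0.3]
finger_gap: 0.473
```

Request:
servo_tool(
  series=[
    [[40,3,26,-10,0],[40,4,33,-35,0],[40,4,33,-65,0],[40,4,33,-90,0],[40,4,33,-95,0]],
  ],
)

```text
clock: 7.92
tool_pos: [0.6175, 0.2815, 0.0811]
tool_rot: [0.003, 0.748, -0.664, -0.006]
contact_force: [-0.4, -0.4, -1.0]
finger_gap: 0.469
```

Request:
servo_tool(
  series=[
    [[40,0,0,-1,0]],
  ],
)

```text
clock: 8.0
tool_pos: [0.6172, 0.2811, 0.0796]
tool_rot: [0.004, 0.748, -0.664, -0.007]
contact_force: [0.1, -0.2, 0.5]
finger_gap: 0.47
```

Request:
servo_tool(
  series=[
    [[40,2.3,2.4,-14,0],[40,2.3,2.4,-28,0],[40,2.3,2.4,-42,0],[40,2.3,2.4,-56,0],[40,2.3,2.4,-56,0]],
  ],
)

```text
clock: 8.42
tool_pos: [0.6178, 0.2823, 0.02]
tool_rot: [0.006, 0.748, -0.664, -0.007]
contact_force: [-0.5, -1.0, -0.9]
finger_gap: 0.465
```

Request:
servo_tool(
  series=[
    [[25,0,0,0,0],[10,0,0,0,0],[0,0,0,0,0],[0,0,0,0,0],[0,0,0,0,0]],
  ],
)

```text
clock: 8.83
tool_pos: [0.618, 0.2823, 0.0204]
tool_rot: [0.006, 0.748, -0.664, -0.007]
contact_force: [-0.3, -0.3, -2.1]
finger_gap: 0.151
```

Request:
servo_tool(
  series=[
    [[0,0,0,0,0],[0,0,0,0,0],[0,0,0,10,0],[0,0,0,25,0],[0,0,0,40,0]],
  ],
)

```text
clock: 9.25
tool_pos: [0.6179, 0.2825, 0.0619]
tool_rot: [0.006, 0.748, -0.664, -0.007]
contact_force: [0.6, -0.5, -2.2]
finger_gap: 0.156
```

Request:
servo_tool(
  series=[
    [[0,0,0,20,0],[0,0,0,45,0],[0,-2,-10,70,2],[0,-6,-30,90,4],[0,-12,-60,97,6]],
  ],
)

```text
clock: 9.67
tool_pos: [0.6071, 0.2265, 0.1649]
tool_rot: [0.002, 0.784, -0.621, -0.006]
contact_force: [1.0, 0.2, -2.9]
finger_gap: 0.154
```

Request:
servo_tool(
  series=[
    [[0,-6,-34,0,2],[0,-13,-68,0,3.5],[0,-20,-102,0,3.5],[0,-27,-136,0,3.5],[0,-33,-170,0,3.5]],
  ],
)

```text
clock: 10.08
tool_pos: [0.5739, 0.0552, 0.1672]
tool_rot: [0.002, 0.802, -0.597, -0.005]
contact_force: [0.4, -1.0, -2.1]
finger_gap: 0.153
```

Request:
servo_tool(
  series=[
    [[0,-6,-34,0,0],[0,-12,-66,0,0],[0,-16,-90,-8,0],[0,-17,-97,-25,0],[0,-17,-98,-40,0]],
  ],
)

```text
clock: 10.5
tool_pos: [0.5574, -0.0465, 0.1291]
tool_rot: [0.002, 0.801, -0.599, -0.003]
contact_force: [0.0, 0.1, -3.2]
finger_gap: 0.147
```

Request:
servo_tool(
  series=[
    [[0,0,0,-5,0],[0,0,0,-8,0]],
  ],
)

```text
clock: 10.67
tool_pos: [0.5576, -0.0471, 0.1221]
tool_rot: [0.002, 0.801, -0.599, -0.002]
contact_force: [-0.5, -0.3, -1.0]
finger_gap: 0.151
```

```bash
python3 - <<'E'
from h import *
f=grab('side'); save(f,'side5.png'); im=cv2.imread('pics/side5.png')[60:230,220:420]
cv2.imwrite('pics/c5.png',cv2.resize(im,None,fx=3,fy=3)); s=arm.read_state();print(s['tool_pos'],s['tool_rot'])
E
```

```text
[ 0.5577457  -0.04641816  0.12185741] [ 0.00149239  0.8008385  -0.59887499 -0.00205566]
```

View pics/c5.png

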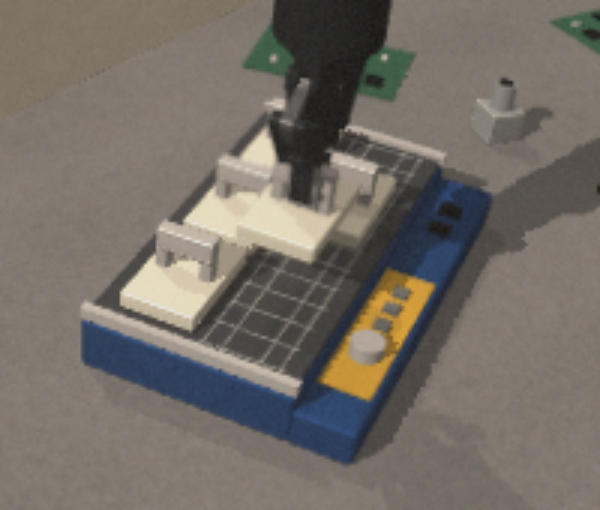

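The second tile hangs level above the near place, around (300,225) in the crop. I'll lower it with a −2.5 mm correction in x.

Request:
servo_tool(
  series=[
    [[0,-2.5,0,-10,0],[0,-2.5,0,-22,0],[0,-2.5,0,-34,0],[0,-2.5,0,-42,0],[0,-2.5,0,-46,0]],
  ],
)

```text
clock: 11.13
tool_pos: [0.5542, -0.0462, 0.0739]
tool_rot: [0.002, 0.801, -0.599, -0.003]
contact_force: [-0.8, 0.3, -2.3]
finger_gap: 0.158
```

Request:
servo_tool(
  series=[
    [[0,0,0,-1.5,0],[0,0,0,-3,0],[0,0,0,-4,0]],
  ],
)

```text
clock: 11.38
tool_pos: [0.5542, -0.0459, 0.07]
tool_rot: [0.002, 0.801, -0.599, -0.003]
contact_force: [-2.0, 0.9, 5.6]
finger_gap: 0.155
```

Contact. I'll release, rise and back away.

Request:
servo_tool(
  series=[
    [[20,0,0,0.5,0],[40,0,0,0.5,0],[40,0,0,1,0],[40,0,0,1,0]],
  ],
)

```text
clock: 11.72
tool_pos: [0.5547, -0.0459, 0.0715]
tool_rot: [0.002, 0.801, -0.599, -0.003]
contact_force: [-0.9, 0.7, -0.4]
finger_gap: 0.47
```

Request:
servo_tool(
  series=[
    [[40,0,0,12,0],[40,0,0,35,0],[40,0,0,65,0],[40,0,0,100,0],[40,0,20,120,0]],
  ],
)

```text
clock: 12.13
tool_pos: [0.556, -0.0298, 0.1958]
tool_rot: [0.002, 0.799, -0.601, -0.001]
contact_force: [0.2, -0.7, -0.2]
finger_gap: 0.468
```

Request:
servo_tool(
  series=[
    [[40,-10,35,0,0],[40,-20,70,0,0],[40,-30,105,0,0],[40,-45,140,0,0],[40,-60,170,0,0]],
  ],
)

```text
clock: 12.55
tool_pos: [0.4953, 0.1427, 0.1972]
tool_rot: [0.001, 0.8, -0.6, -0.0]
contact_force: [0.7, 0.5, -0.4]
finger_gap: 0.468
```

Request:
servo_tool(
  series=[
    [[40,0,0,0,0],[40,0,0,0,0],[40,0,0,0,0]],
  ],
)

```text
clock: 12.8
tool_pos: [0.4957, 0.1422, 0.198]
tool_rot: [0.001, 0.8, -0.6, 0.0]
contact_force: [0.3, -0.8, -0.8]
finger_gap: 0.471
```

```bash
python3 - <<'E'
from m import *
f=grab('side'); save(f,'side6.png'); t=grab('top'); save(t,'top6.png')
cv2.imwrite('pics/c6.png',np.hstack([cv2.resize(cv2.imread('pics/side6.png')[60:230,220:420],(400,340)),cv2.resize(cv2.imread('pics/top6.png')[90:260,250:450],(400,340))]))
P=pts(t)
k=((P[...,2]>.091)&(P[...,2]<.105)&(P[...,0]>.5)&(P[...,1]<.07)&(P[...,1]>-.25)).astype(np.uint8)
n,l,s,c=cv2.connectedComponentsWithStats(k)
Y=np.array([-.283,.959]);X=np.array([.959,.283]);O=np.array([603.7,-86.9])
for i in range(1,n):
    if s[i,4]<40: continue
    q=P[l==i]; r=cv2.minAreaRect((q[:,:2]*1000).astype(np.float32)); d=np.array(r[0])-O
    print(s[i,4],np.round(c[i]),np.round(r[0],1),np.round(r[1],1),round(r[2],1),'bed',np.round([d@X,d@Y],1),'z',np.median(q[:,2]))
for x,y in((-34,52),(-34,-52)):
    w=((P[...,:2]*1000-O)@np.array([X,Y]).T)-[x,y]
    m=(abs(w[...,0])<26)&(abs(w[...,1])>10)&(abs(w[...,1])<44)&(P[...,2]>.058)&(P[...,2]<.072)
    A=np.c_[P[m][:,:2],np.ones(m.sum())]; print(m.sum(),np.linalg.lstsq(A,P[m][:,2],rcond=None)[0][:2],np.median(P[m][:,2]))
print(tiles(t,[(201,251,20)],.014,.048)); print(arm.read_state()['tool_pos'])
E
```

```text
148 [397. 132.] [ 665.4 -176.7] [46.9 16.1] 16.3 bed [  33.8 -103.6] z 0.09781375214039982
152 [353. 144.] [636.4 -76.2] [46.1 15.1] 17.5 bed [34.3  1. ] z 0.0981501350807068
158 [384. 167.] [ 585.6 -143.8] [46.2 14.9] 17.5 bed [-33.5 -49.4] z 0.09796936820950218
144 [338. 181.] [555.9 -42.2] [46.3 14.5] 16.7 bed [-33.2  56.4] z 0.09787035135635416
471 [-0.00051458  0.00246096] 0.06424089488116481
620 [ 0.0038368  -0.00665182] 0.06435905275883977
[[(367, [404.6, 253.3], [60.6, 44.8], 7.3, 14.5), (143, [405.1, 253.1], [46.4, 14.1], 8.8, 48.4)]]
[0.49600946 0.14111502 0.19741689]
```

View pics/c6.png

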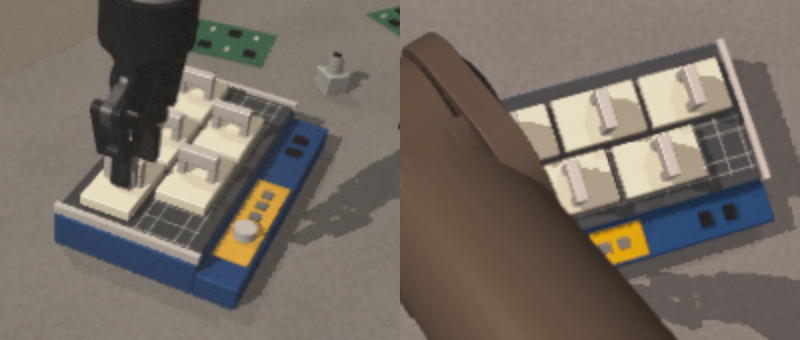

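Both tiles sit flat on the second course, about 46 px right of the arm's edge in the top crop. All measured values are inside tolerance and the gripper is clear, so I'll hand in.

```bash
python3 -c "
from h import *
print(order.close_job())"
```

```text
the job is handed in; nothing more can be done
None
```

Both full-length tiles are laid flat as the second course, one at each joint, and I handed the job in at about 13 s on the robot's clock. It gave no verdict.

| Last check (top camera, bed frame) | Measured | Target |
|---|---|---|
| Far tile, x / y | −33.5 / −49.4 mm | −34 / −52 mm |
| Near tile, x / y | −33.2 / +56.4 mm | −34 / +52 mm |
| Handle-bar tops, both | 98 mm | 98 mm |
| Angle to the course, both | within about 1° | parallel |
| Slab tilt, both | under 0.5° | flat |

- **Half tile:** it is within about 1 mm of where it started.
- **Arm:** it was parked clear of everything when I handed in.
- **Disagreements:** the two cameras differ by about 2 mm. The near tile reads 4 mm off along the course, against the 14 mm allowed. It was only partly visible past the arm in that view, so its figure is less certain than the far tile's.

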